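# Level a projector platform on its screw foot and hold it

### The job

The small projector's platform on the table is not level. Slide the pocket spirit level fully home into the open end of the sleeve on the platform and let go of it; then grip the wing knob of the platform's screw foot, push down on it firmly so that the platform bears on all its feet, and turn it until the level's bubble comes to rest in the middle between the two lines. Finish still gripping the knob and pushing it down, so that a colleague can tighten the lock nut; do not shove the platform about or disturb the small things lying around it.

Things in the scene. Friction and masses are not known exactly. Their poses are not given: they have to be found in the camera images.
- platform: Projector platform, loose on the table (1.5 kg): plywood plate 180 (x) x 220 (y) x 12 mm, top 30 mm above the table. Origin: its centre, at table height; -x edge to the robot. Two fixed feet under its +y (left) edge, a screw foot at the middle of its right edge, at first too short (edge up to 2 mm low). White projector fixed on it at x 1 to 86, y -37 to 73 mm, top 75 mm over the table.
- holder_home (a point): Where the centre of the level's underside comes when fully home: on the plate's top, at platform x = -58, y = 0 mm; axes as the platform's. The aluminium sleeve is a tunnel along platform y from y = 33 to 66 mm, closed at the +y (left) end; inside 20.6 mm wide, 28.5 mm high, its top 62 mm over the table. It takes in the last 32 mm of the level; vial and middle stay outside.
- holder_mouth (a point): Centre of the sleeve's open mouth on the plate's top, 22 mm from holder_home towards +y; axes as the platform's. The side cheeks flare here to about 28 mm apart and narrow to 20.6 mm within 11 mm. The level goes in from the right (-y) side, sliding on the plate along the platform's +y until it meets the closed end.
- level: Pocket spirit level, aluminium with black end caps, 18 mm wide (x), 130 mm long (y), 26 mm high, 0.09 to 0.15 kg; origin: centre of its underside. Starts upright on the table at the right, roughly along y; a corner of the tall rack case (0.31 m high, at about x 0.50, y -0.09) juts out between it and the platform. Symmetrical: either end may go in first. Grip it across its 18 mm.
- vial_centre (a point): Middle of the vial, 18.5 mm above the level's underside, axes as the level's. Two black lines ring the green vial 8 mm to either side (along the level's y); the vial is 40 mm long.
- bubble_centre (a point): Middle of the pale bubble, 12 mm long, that moves along the level's y in the vial, at most 10 mm from its middle, towards the higher end: 0.9 mm for each milliradian of tilt. It needs about 1.5 s to come to rest after a change.
- knob_grip (a point): On the axis of the screw foot's black wing knob, 66 mm over the table, at platform x = 5, y = -85 mm: where to hold it. x axis along the wings (50 mm long), y across them (13 mm thick), z up. The wings reach from 46 to 69 mm over the table and stand on a round flange 46 mm wide (top at 46 mm), on which the fingertips can rest to push down.
- foot_knob: The wing knob: turns on its spindle, origin at table height on its axis, axes as knob_grip. Right-hand thread, 5 mm a turn, stiff (0.04 N m): clockwise seen from above lengthens the foot, raises the right edge and moves the bubble to platform -y, about 4 mm a radian. It needs 0.8 to 2.4 rad clockwise. It stays where it is left, so it can be let go and regripped.
- foot: Screw foot under the knob: rubber pad 34 mm wide on the table and steel spindle; origin on its axis at the underside of the pad. It bears about 6.5 N before it is pushed.
- card_case: Grey flat plastic case, 55 x 85 x 12 mm; bystander, to be left alone. Origin: centre of its underside.
- usb_stick: Memory stick, 19 x 53 x 9 mm; bystander, to be left alone. Origin: centre of its underside.
- pvc_tape: Roll of tape, 64 mm wide, 19 mm high; bystander, to be left alone. Origin: centre of its underside.
- jack_adaptor: Black jack adaptor, 15 x 67 x 15 mm; bystander, to be left alone. Origin: centre of its underside.
- hex_key: L-shaped hex key, 91 mm; bystander, to be left alone. Origin: centre of its underside.

How it is judged:
On the way:
1. the level lies fully home in the sleeve, let go, with the bubble still off the middle (the foot not yet turned) (y of level in the frame of holder_home between -0.004 and 0.004 m and x of level in the frame of holder_home between -0.003 and 0.003 m and z of level in the frame of holder_home between -0.0025 and 0.0025 m and angle between the y axis of level and the y axis of platform, either way round below 0.08 rad and angle between the z axis of level and the z axis of platform, either way round below 0.05 rad and contact force between the fingers and level below 0.1 N and (y of bubble_centre in the frame of vial_centre above 0.0026 m or y of bubble_centre in the frame of vial_centre below -0.0026 m)), for 0.3 s.
At the end, for the whole second after the job is handed in: Level home in the sleeve (within 4 mm along it, flat on the plate), no finger on it; bubble within 2.2 mm of the vial's middle; fingers grip the wing knob (over 5 N) and push it down: the screw foot bears on the table with over 11 N (6.5 N is its own share of the weight) (y of level in the frame of holder_home between -0.004 and 0.004 m and x of level in the frame of holder_home between -0.003 and 0.003 m and z of level in the frame of holder_home between -0.0025 and 0.0025 m and angle between the y axis of level and the y axis of platform, either way round below 0.08 rad and angle between the z axis of level and the z axis of platform, either way round below 0.05 rad and contact force between the fingers and level below 0.1 N and y of bubble_centre in the frame of vial_centre between -0.0022 and 0.0022 m and contact force between the fingers and foot_knob above 5 N and contact force between foot and work_table_c0 above 11 N); the arm keeps its last pose, push and grip.
It fails at once if the platform is shoved more than 4 cm or lifted off (distance of platform from where it was at the start of the episode above 0.04 m or angle between platform's own z axis and vertical above 0.1 rad).
It fails at once if another thing on the table is moved more than 4 cm (distance of any of card_case, usb_stick, pvc_tape, jack_adaptor, hex_key from where it was at the start of the episode above 0.04 m).
It also fails if it takes over 72 s, if anything falls off the work surface, if the arm or the gripper's body presses on something with over 40 N, if the wrist force passes 120 N, or if a joint passes its speed limit or range.

### The arm

A 6-joint arm with a two-finger parallel gripper is mounted at the origin on a cart in front of the work surface, level with it; the furniture and walls round the work are solid. World frame = base frame: x ahead of the robot, y to its left, z up, the work surface at z = 0. Lengths are in m, angles in rad, forces in N, time in s.
With the tool pointing down it reaches from about 0.375 to 0.9 m from the base axis. Payload 3.1 kg.
Tool frame: the origin (TCP) lies midway between the tips of the shut fingers; the grasp point (between the pads) lies 19 mm behind it; z points along the fingers, y is the line along which they close (so a half turn about z gives the same grasp; the last joint's range is limited). The gripper opens to 87 mm and grips with 3 to 60 N. Pads are 19 mm wide; open, the fingers measure 117 mm over their backs; the gripper's body (75 mm by 190 mm) begins 51 mm behind the grasp point.
Start: joints at [-1.29, 0.527, 1.433, -0, 1.181, -0.178], TCP at [0.277, -0.56, 0.223] pointing down, gripper open.
Joint ranges: [-3.08, 3.08], [-0.75, 2.2], [0.22, 2.44], [-1.43, 4.57], [0, 2.65], [-2.85, 2.85]. Speed limits (rad/s): [2.79, 2.79, 3.14, 3.14, 3.14, 3.14].

### API

Orientations are given as a unit quaternion [w, x, y, z].
In Python, from station import manip gives the robot as it stands. Calls block until the motion is done:
- manip.move_pose(position, orientation): joint-space move of the TCP to a pose.
- manip.movel(position, frame=None, rate=0.15): straight line of the TCP; frame=None keeps the orientation; rate is the mean speed in m/s.
- manip.set_joints(angles): joint-space move.
- manip.gripper_to(opening, force=None): opening from 0.0 (shut) to 1.0 (fully open); force is the grip in N (None keeps the last); returns when the fingers have stopped.
- manip.dwell(seconds).
- manip.solve_ik(position, orientation): joint angles nearest the present ones, or None.
- manip.read_state(): the state.
- manip.snapshot(name): name is "scene" or "top" or "wrist"; returns a dict with "pixels" (384x512x3 uint8, red, green, blue), "depth" (384x512 float32, m along the optical axis (not along the pixel's ray), 0 where there is no reading), "intrinsics" (3x3 intrinsics, pixels), "position" and "attitude" of the camera in the world. Camera axes: x right, y down, z forward; pixel columns grow to the right and rows downward; lengths in m; the calibration is good to about 2 mm. A picture is of the moment at which its call begins.
A pose or a line that the arm cannot do raises manip.MotionError and nothing moves.
- manip.hand_in(): hands the job in; it is judged then, once.
The state is a dict: "t": time; "joints": joint angles; "joint_velocities": joint speeds; "joint_efforts": joint torques, N m; "eef_pos": TCP position; "tool_rot": TCP orientation; "wrist_force": force on the tool from outside, world axes, zero at the start; "moment": the same for the moment, N m; "grip_width": opening from 0.0 (shut) to 1.0 (fully open); "grasp_force": force on a finger pad.
Only numpy, scipy, OpenCV 4.12 (cv2) and the standard library are available. Lean on these libraries where they do the work, as an engineer would, in place of code of your own. Each camera call takes 0.05 s, during which the arm holds its last target. There are 200 camera calls.

## Working session

There is one attempt and no reset: what is moved stays moved. The work goes in short steps, each a Python script; the robot and the scene stay as the last script left them, time stands still between calls to the robot, and variables do not carry over. Pictures are saved under pics/ and viewed, at most 12 in all, crops included, and the job is handed in when it is done.

```bash
ls; mkdir -p pics; python3 - <<'E'
from station import manip
import cv2,numpy as np
for n in ("scene","top"):
    s=manip.snapshot(n)
    np.savez(f"pics/{n}0.npz",**{k:np.array(v) for k,v in s.items()})
    cv2.imwrite(f"pics/{n}0.png",cv2.resize(s["pixels"][:,:,::-1],None,fx=1.5,fy=1.5))
    print(n,s["position"],s["attitude"],s["intrinsics"])
st=manip.read_state();print(st["t"],st["eef_pos"],st["tool_rot"],st["wrist_force"])
E
```

```text
pics
scene [0.00860146 0.92523816 0.74709207] [ 0.11399532 -0.1969249   0.85193583 -0.47162591] [[347.33258712   0.         256.46371348]
 [  0.         347.33258712 190.12108591]
 [  0.           0.           1.        ]]
top [ 0.41594103 -0.03222058  1.42129462] [ 0.02588987 -0.70315175  0.71047492 -0.01152081] [[426.15015442   0.         259.08146384]
 [  0.         426.15015442 190.8511833 ]
 [  0.           0.           1.        ]]
0.1 [ 0.27663226 -0.55971295  0.22168081] [-9.71632147e-04  9.73807080e-01  2.27373754e-01 -4.85249996e-05] [ 1.1395603  -1.21924966  0.46909614]
```

View pics/top0.png

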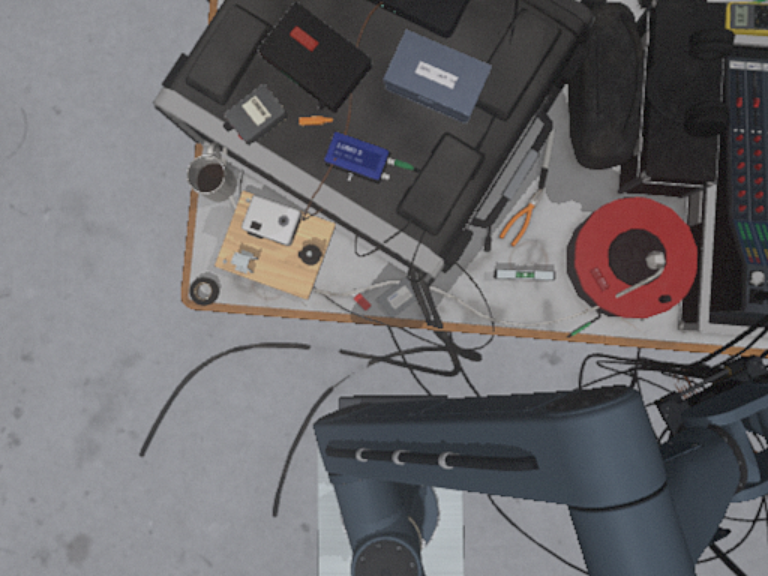

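View pics/scene0.png

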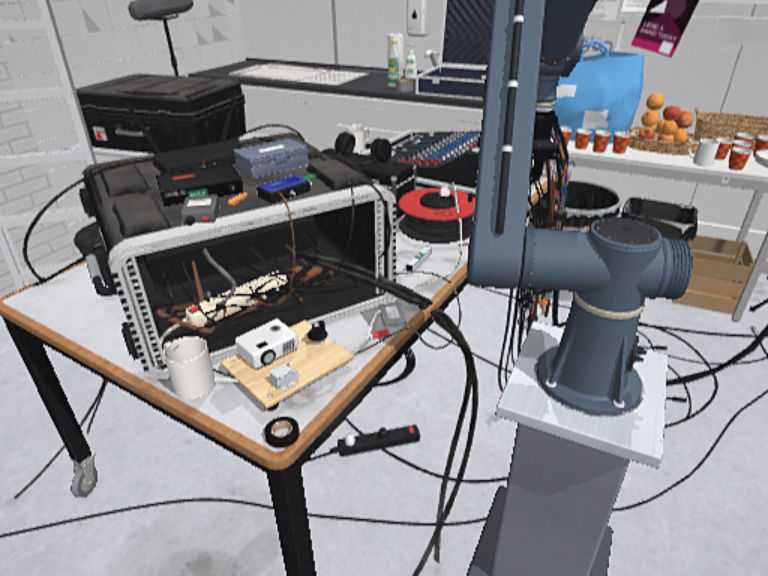

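The top view shows the level at px(525,272), the platform at about (275,245) with the sleeve at (243,260), the knob at (311,254), and the rack corner at (435,275). In the scene view the sleeve sits at (285,375) and the knob at (318,330).

```bash
cat > h.py <<'E'
import numpy as np,cv2
from scipy.spatial.transform import Rotation as R
def cloud(s):
    K=s["intrinsics"];q=s["attitude"];d=s["depth"]
    v,u=np.mgrid[:d.shape[0],:d.shape[1]]
    c=np.stack([(u-K[0,2])/K[0,0]*d,(v-K[1,2])/K[1,1]*d,d],-1)
    return c@R.from_quat([q[1],q[2],q[3],q[0]]).as_matrix().T+s["position"]
def ray(s,u,v,z):
    K=s["intrinsics"];q=s["attitude"]
    r=R.from_quat([q[1],q[2],q[3],q[0]]).as_matrix()@np.array([(u-K[0,2])/K[0,0],(v-K[1,2])/K[1,1],1])
    return s["position"]+r*(z-s["position"][2])/r[2]
def quat(phi):
    # tool down, closing line (tool y) at world angle phi from +y
    m=R.from_euler('z',phi)*R.from_euler('x',np.pi); q=m.as_quat(); return [q[3],q[0],q[1],q[2]]
E
python3 - <<'E'
from h import *
for n in("top","scene"):
    s=dict(np.load(f"pics/{n}0.npz"));P=cloud(s);z=P[...,2];hsv=cv2.cvtColor(s["pixels"],cv2.COLOR_RGB2HSV)
    x,y=P[...,0],P[...,1]
    box=(x>.3)&(x<.75)
    def rect(m,lab):
        m=cv2.morphologyEx(m.astype(np.uint8),cv2.MORPH_OPEN,np.ones((2,2)))
        k,l,st,_=cv2.connectedComponentsWithStats(m)
        if k<2: print(lab,"none");return
        for i in np.argsort(-st[1:,4])[:3]+1:
            if st[i,4]<15: continue
            p=P[l==i][:,:2].astype(np.float32)
            print(n,lab,st[i,4],"px",st[i,:4],"rect",np.round(cv2.minAreaRect(p)[0],4),np.round(cv2.minAreaRect(p)[1],4),round(cv2.minAreaRect(p)[2],2),"zmed",np.round(np.median(z[l==i]),4))
    print(n,"table z",np.median(z[(x>.38)&(x<.42)&(y>.0)&(y<.1)&(abs(z)<.02)]))
    rect(box&(y>0)&(y<.4)&(z>.02)&(z<.04),"plate")
    rect(box&(y>0)&(y<.4)&(z>.05)&(z<.09),"tall")
    rect(box&(y>-.45)&(y<-.1)&(z>.012)&(z<.05),"lev")
    rect(box&(y>-.45)&(y<-.1)&(hsv[...,0]>35)&(hsv[...,0]<85)&(hsv[...,1]>70)&(z<.06),"green")
    m=(z>.29)&(z<.33)&(x>.4)&(x<1.0)&(y>-.5)&(y<.5); p=P[m][:,:2]
    if m.sum(): 
        h=cv2.convexHull(p.astype(np.float32))[:,0]; print("case hull",np.round(cv2.approxPolyDP(h,.02,True)[:,0],3).tolist())
E
```

```text
top table z 0.0016894926118551368
top plate 2384 px [145 128  81  72] rect [0.5521 0.1484] [0.4299 0.1858] 71.08 zmed 0.0292
top plate 29 px [149 122   9  12] rect [0.705  0.3468] [0.0101 0.0457] 53.03 zmed 0.0164
top tall 890 px [163 131  40  33] rect [0.5582 0.1183] [0.4029 0.0963] 60.06 zmed 0.0735
top tall 94 px [140 113  16  20] rect [0.7108 0.3534] [0.0281 0.0758] 53.77 zmed 0.0554
top tall 92 px [156 169  12  11] rect [0.5478 0.3126] [0.0389 0.0265] 71.02 zmed 0.0612
top lev 307 px [379 149  19  56] rect [ 0.4456 -0.2708] [0.1683 0.4504] 27.58 zmed 0.0251
top lev 227 px [331 180  41   7] rect [ 0.5119 -0.3076] [0.1371 0.0171] 87.34 zmed 0.0237
top lev 79 px [301 197  30  18] rect [ 0.4394 -0.189 ] [0.1107 0.0121] 62.37 zmed 0.0203
top green 18 px [382 219   8   6] rect [ 0.3858 -0.4201] [0.007 0.028] 31.55 zmed 0.0033
case hull [[0.8159999847412109, 0.4099999964237213], [0.4959999918937683, -0.04399999976158142], [0.4959999918937683, -0.09200000017881393], [0.9539999961853027, -0.382999986410141], [0.9829999804496765, -0.3009999990463257], [0.996999979019165, 0.280999988317489
[... 409 characters left out ...]
e tall 127 px [130 237  12  17] rect [0.3891 0.6284] [0.0349 0.9645] 49.97 zmed 0.0632
scene tall 122 px [181 243  19  12] rect [0.5414 0.2986] [0.0411 0.0765] 6.23 zmed 0.0579
scene lev 260 px [268 151  38  13] rect [0.2417 0.2023] [0.1737 1.5093] 24.43 zmed 0.0231
scene lev 92 px [231 167  14  12] rect [0.3307 0.3482] [0.0526 1.3208] 31.29 zmed 0.0351
scene lev 89 px [272 166  17  14] rect [ 0.5062 -0.314 ] [0.1687 0.0146] 86.85 zmed 0.017
case hull [[0.9430000185966492, -0.36800000071525574], [1.0, -0.29100000858306885], [0.9990000128746033, 0.28600001335144043], [0.8100000023841858, 0.414000004529953], [0.49300000071525574, -0.03500000014901161], [0.492000013589859, -0.0860000029206276]]
```

```bash
python3 - <<'E'
from h import *
s=dict(np.load("pics/top0.npz"));P=cloud(s);x,y,z=P[...,0],P[...,1],P[...,2];hsv=cv2.cvtColor(s["pixels"],cv2.COLOR_RGB2HSV)
def rect(m,lab):
    k,l,st,_=cv2.connectedComponentsWithStats(m.astype(np.uint8),connectivity=4)
    i=1+np.argmax(st[1:,4]); c,sz,a=cv2.minAreaRect(P[l==i][:,:2].astype(np.float32)); print(lab,st[i,4],np.round(c,4),np.round(sz,4),round(a,2),np.median(z[l==i]))
    return l==i
near=(x>.4)&(x<.8)&(y>.05)&(y<.45)
wood=near&(hsv[...,0]>8)&(hsv[...,0]<25)&(hsv[...,1]>60)&(z>.02)&(z<.045)
w=rect(wood,"wood")
h=cv2.convexHull(P[w][:,:2].astype(np.float32))[:,0];print(np.round(cv2.approxPolyDP(h,.008,True)[:,0],4).tolist())
rect(near&(z>.068)&(z<.09)&(hsv[...,2]>150),"proj (size .085x.11)")
rect(near&(z>.053)&(z<.068)&(x<.58)&(y>.25),"sleeve (.033 long)")
rect(near&(hsv[...,2]<70)&(z>.035)&(z<.075)&(y<.22)&(x<.65),"knob")
rect((x>.48)&(x<.54)&(y>-.4)&(y<-.2)&(z>.018)&(z<.034),"level")
# case front: look for points between z .02 and .3 near face (scene)
s=dict(np.load("pics/scene0.npz"));P=cloud(s);x,y,z=P[...,0],P[...,1],P[...,2]
n=np.array([np.cos(np.deg2rad(-35)),np.sin(np.deg2rad(-35))]);t=np.array([-n[1],n[0]])
dn=(P[...,:2]-[.4945,-.04])@n;dt=(P[...,:2]-[.4945,-.04])@t
for a in np.arange(-.05,.6,.05):
    row=[]
    for b in np.arange(.03,.34,.02):
        m=(abs(dt-a)<.015)&(abs(z-b)<.01)&(abs(dn)<.4)
        row.append(f"{np.percentile(dn[m],5)*1e3:5.0f}" if m.sum()>2 else "    -")
    print(f"{a:.2f}"," ".join(row))
E
```

```text
wood 2241 [0.5859 0.2463] [0.2205 0.178 ] 69.38 0.02933624602837548
[[0.7027999758720398, 0.3197999894618988], [0.5429999828338623, 0.37779998779296875], [0.4684999883174896, 0.17399999499320984], [0.6291999816894531, 0.11649999767541885]]
proj (size .085x.11) 682 [0.6338 0.2465] [0.1074 0.076 ] 70.43 0.07422622910057575
sleeve (.033 long) 103 [0.5472 0.3086] [0.0463 0.0336] 70.29 0.06149887443395219
knob 114 [0.5618 0.1656] [0.0408 0.0394] 43.4 0.05094276366712558
level 216 [ 0.5147 -0.3022] [0.1314 0.0179] 87.59 0.024819142485371648
-0.05   -31   -14     5    19    22    20    21    18    18    20  -336  -351  -356  -354  -344  -330
0.00    26    -0    16    41    40    38    43    43    40    40    -1  -311  -315  -315    14    55
0.05    24   158    58    82   312   314     -     -     -     -     -     -     -    20    20    85
0.10    17   146   156   159   307   310     -     -   -16   -18   -19   -14     -    18    18   149
0.15  -150   125   129    49    25   308     -     -     -     -     -     -     -    17    16    95
0.20  -160   -83   -77   308   306   307     -     -     -     -     -     -     -     3    14    61
0.25  -173   -78   -78   296   302   257     -     -     -     -     -     -     -    11    12   100
0.30  -188  -171  -115   299   301   303     -     -     -     -     -     -     -    10    10   152
0.35  -200  -168  -104   285   294   299     -     -     -     -     -     -     -     7     6    33
0.40  -128    96   174   267   296   297     -     -     -     -     -     -     -     4     5    31
0.45   -89   -88   -89   -89    19   294     -     -     -     -     -     -     -     4     4    73
0.50   -90   -89   -90   -90   -30   293     -     -     -     -     -     -     -     1     0    72
0.55    -3    -6    -6    -5    -5    -6    -6    -5    -6    -5    -6    -5    -6     0     4     -
```

```bash
python3 - <<'E'
from station import manip
import cv2,numpy as np
s=manip.snapshot("wrist");print(s["position"],s["attitude"],s["intrinsics"][0])
cv2.imwrite("pics/w0.png",s["pixels"][:,:,::-1])
from h import *
q=manip.read_state()["tool_rot"];T=R.from_quat([q[1],q[2],q[3],q[0]])
print(T.as_matrix(), T.inv().apply(s["position"]-manip.read_state()["eef_pos"]))
for k in ([-1.29,.527,1.433,0,1.181,-.178],):
  for x,y in((.5,-.3),(.56,.17),(.52,.23)):
    for z in(.03,.3):
      print(x,y,z,[ (p,np.round(j,2).tolist()) for p in(0,.5,1,1.57,-.5,-1,-1.57) for j in [manip.solve_ik([x,y,z],quat(p))] if j is not None][:7:3])
E
```

```text
[ 0.33883176 -0.53076147  0.38344957] [ 0.10863343  0.84214004 -0.5237928  -0.06811776] [302.38285066   0.         250.53019552]
[[ 8.96599784e-01  4.42841486e-01 -4.95196452e-04]
 [ 4.42841689e-01 -8.96598427e-01  1.58123744e-03]
 [ 2.56245179e-04 -1.63703078e-03 -9.99998627e-01]] [ 0.0686766   0.00121279 -0.16164289]
0.5 -0.3 0.03 [(0, [-0.73, 0.75, 1.67, -0.0, 0.72, 0.84]), (1.57, [-0.73, 0.75, 1.67, 0.0, 0.72, -0.73]), (-1.57, [-0.73, 0.75, 1.67, -0.0, 0.72, 2.41])]
0.5 -0.3 0.3 [(0, [-0.73, 0.39, 1.44, -0.0, 1.31, 0.84]), (1.57, [-0.73, 0.39, 1.44, 0.0, 1.31, -0.73]), (-1.57, [-0.73, 0.39, 1.44, -0.0, 1.31, 2.41])]
0.56 0.17 0.03 [(0, [0.1, 0.75, 1.67, -0.0, 0.72, 1.67]), (1.57, [0.1, 0.75, 1.67, -0.0, 0.72, 0.1])]
0.56 0.17 0.3 [(0, [0.1, 0.39, 1.44, -0.0, 1.31, 1.67]), (1.57, [0.1, 0.39, 1.44, -0.0, 1.31, 0.1])]
0.52 0.23 0.03 [(0, [0.22, 0.74, 1.71, -0.0, 0.69, 1.79]), (1.57, [0.22, 0.74, 1.71, -0.0, 0.69, 0.22])]
0.52 0.23 0.3 [(0, [0.22, 0.37, 1.48, -0.0, 1.29, 1.79]), (1.57, [0.22, 0.37, 1.48, -0.0, 1.29, 0.22])]
```

```bash
python3 - <<'E'
from station import manip
from h import *
manip.gripper_to(1.0)
manip.move_pose([.5147,-.33,.16],quat(np.deg2rad(87.5)))
manip.dwell(.3)
s=manip.snapshot("wrist");cv2.imwrite("pics/w1.png",s["pixels"][:,:,::-1])
np.savez("pics/w1.npz",**{k:np.array(v) for k,v in s.items()})
P=cloud(s);x,y,z=P[...,0],P[...,1],P[...,2]
m=(x>.47)&(x<.56)&(y>-.40)&(y<-.2)&(z>.016)&(z<.034)
k,l,st,_=cv2.connectedComponentsWithStats(m.astype(np.uint8),connectivity=4)
for i in np.argsort(-st[1:,4])[:2]+1: print(st[i],cv2.minAreaRect(P[l==i][:,:2].astype(np.float32)),np.median(z[l==i]))
hsv=cv2.cvtColor(s["pixels"],cv2.COLOR_RGB2HSV);g=m&(hsv[...,0]>35)&(hsv[...,0]<85)&(hsv[...,1]>80);print("green",g.sum(),P[g].mean(0) if g.sum() else 0)
st=manip.read_state();print(st["t"],st["eef_pos"],st["wrist_force"],st["joints"])
E
```

```text
[ 238   84   19  133 2372] ((0.5123882293701172, -0.3024182915687561), (0.12984207272529602, 0.01761084422469139), 87.48548889160156) 0.02533329448358479
[239 237  58   9 341] ((0.529325544834137, -0.3959615230560303), (0.00808760430663824, 0.060944266617298126), 89.69676971435547) 0.024397312129897153
green 345 [ 0.51235998 -0.3014132   0.02380353]
1.9917 [ 0.51431117 -0.330785    0.16010785] [ 0.19172002 -0.27477303 -0.15275011] [-7.54069457e-01  5.83630076e-01  1.52733065e+00 -3.51735534e-05
  1.03039881e+00 -7.09009722e-01]
```

View pics/w1.png

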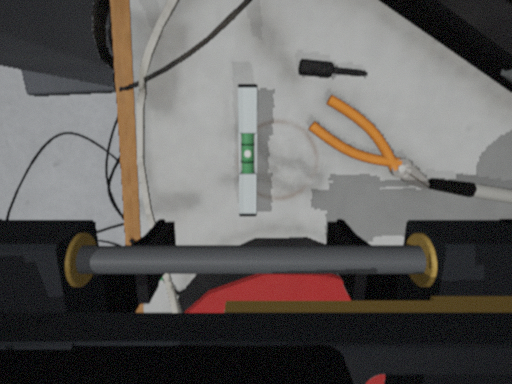

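The level is at px(248,150), upright, 130×17.6 mm, consistent with the top view. Grip it.

```bash
python3 - <<'E'
from station import manip
from h import *
q=quat(np.deg2rad(87.5))
manip.gripper_to(.45)
manip.movel([.5117,-.3174,.05],frame=q,rate=.2)
manip.movel([.5117,-.3174,.0045],rate=.06)
st=manip.read_state();print(st["eef_pos"],st["wrist_force"])
manip.gripper_to(0,force=15)
st=manip.read_state();print(st["grip_width"]*.087,st["grasp_force"],st["wrist_force"])
manip.movel([.5117,-.3174,.15],rate=.15)
st=manip.read_state();print(st["grip_width"]*.087,st["grasp_force"],st["wrist_force"])
# plan via-points with IK only
for p,a in(([.42,-.25,.2],20),([.40,-.06,.2],0),([.42,.08,.2],10)):
    print(p,a,manip.solve_ik(p,quat(np.deg2rad(a))))
print(manip.read_state()["t"])
E
```

```text
[ 0.5118557  -0.31752739  0.00457952] [ 0.62078575 -0.15213327 -0.17987165]
0.017835478041058308 14.999477863311768 [0.36666607 0.07380458 1.90679282]
0.018018497493103292 14.999088943004608 [-0.35987783 -0.09305744 -0.15694098]
[0.42, -0.25, 0.2] 20 [-7.66008383e-01  3.77997784e-01  1.79236269e+00 -4.44089210e-16
  9.71232178e-01  4.55722093e-01]
[0.4, -0.06, 0.2] 0 [-4.26886674e-01  2.69845844e-01  1.98284364e+00 -4.44089210e-16
  8.88903169e-01  1.14390965e+00]
[0.42, 0.08, 0.2] 10 [-7.44051647e-02  2.99862921e-01  1.93178443e+00 -4.44089210e-16
  9.09945307e-01  1.32185824e+00]
6.2667
```

```bash
cat >> h.py <<'E'
C=np.array([.5859,.2463]);YAW=np.deg2rad(-20.2)
def pw(px,py,c=None,yaw=None):
    c=C if c is None else c; yaw=YAW if yaw is None else yaw
    return c+np.array([np.cos(yaw)*px-np.sin(yaw)*py,np.sin(yaw)*px+np.cos(yaw)*py])
E
python3 - <<'E'
from station import manip
from h import *
d=np.deg2rad
manip.move_pose([.42,-.25,.2],quat(d(20)))
manip.move_pose([.40,-.06,.2],quat(d(0)))
manip.move_pose([.42,.08,.2],quat(d(20)))
p=pw(-.058,-.100)
manip.move_pose([*p,.09],quat(d(90)+YAW))
manip.dwell(.3)
s=manip.snapshot("wrist");cv2.imwrite("pics/w2.png",s["pixels"][:,:,::-1])
np.savez("pics/w2.npz",**{k:np.array(v) for k,v in s.items()})
s=manip.snapshot("top");np.savez("pics/top2.npz",**{k:np.array(v) for k,v in s.items()})
st=manip.read_state();print(st["t"],st["eef_pos"],p,st["wrist_force"],st["joints"],st["grip_width"])
E
```

```text
9.8333 [0.49717264 0.17209581 0.09080459] [0.49693758 0.17247799] [ 0.5362861   0.23711869 -1.78279816] [ 1.20682007e-01  5.96564292e-01  1.79498114e+00 -4.87892658e-05
  7.48720742e-01  4.74244177e-01] 0.203951137984702
```

View pics/w2.png

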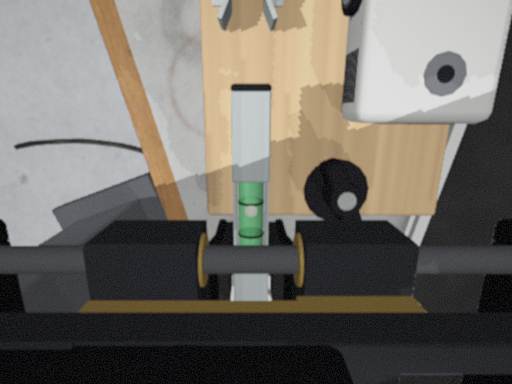

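The level is held firmly (px 251,88–245), the flared mouth is at px 222–278 at the top, centred on the level, and the knob is at (337,190).

```bash
python3 - <<'E'
from h import *
s=dict(np.load("pics/w2.npz"));P=cloud(s);z=P[...,2];hsv=cv2.cvtColor(s["pixels"],cv2.COLOR_RGB2HSV)
c,sn=np.cos(YAW),np.sin(YAW);D=P[...,:2]-C;X=c*D[...,0]+sn*D[...,1];Y=-sn*D[...,0]+c*D[...,1]
m=(abs(X+.058)<.025)&(Y>.015)&(Y<.06)&(z>.038)&(z<.07)&(hsv[...,1]<60)
v=np.where(m.any(1))[0]
for r in v[::3]:
    xs=np.sort(X[r][m[r]]);print(r,np.round(Y[r][m[r]].mean(),4),np.round(xs*1e3,1).tolist()[:40])
lv=(abs(X+.058)<.02)&(z>.095)&(z<.125)&(Y<-.02)
for r in np.where(lv.any(1))[0][::20]: print("lev",r,X[r][lv[r]].min(),X[r][lv[r]].max(),Y[r][lv[r]].mean(),np.median(z[r][lv[r]]))
print("lev end",Y[lv].max())
w=(hsv[...,0]>8)&(hsv[...,0]<25)&(hsv[...,1]>60)&(z>.022)&(z<.036)&(X<-.0)&(Y<.05)
A=np.c_[X[w],Y[w],np.ones(w.sum())];print("plate plane",np.linalg.lstsq(A,z[w],rcond=None)[0],X[w].min(),Y[w].min())
for r in range(90,210,15):
    xx=X[r][w[r]]; print("edge",r,np.percentile(xx,.5), Y[r][w[r]].mean())
k=(abs(X-.005)<.035)&(abs(Y+.085)<.035)&(z>.056)&(z<.08);print("wings",k.sum(),cv2.minAreaRect(np.c_[X[k],Y[k]].astype(np.float32)),np.median(z[k]))
E
```

```text
0 0.0301 [-72.3, -71.6, -71.1, -70.6, -70.0, -69.3, -69.0, -68.8, -48.3, -48.1, -47.5, -47.1, -46.5, -45.9, -45.3, -44.8]
3 0.0288 [-72.9, -72.3, -71.7, -71.2, -70.5, -70.0, -69.6, -69.2, -68.8, -48.2, -47.9, -47.5, -47.0, -46.5, -46.0, -45.4, -44.7, -44.3]
6 0.0276 [-73.5, -73.0, -72.3, -71.7, -71.3, -70.6, -70.2, -69.8, -69.5, -69.1, -48.2, -47.7, -47.3, -46.9, -46.4, -45.9, -45.4, -44.7, -44.2, -43.5]
9 0.0264 [-74.0, -73.4, -72.9, -72.3, -71.8, -71.2, -71.0, -70.6, -70.1, -69.7, -69.3, -48.0, -47.5, -47.1, -46.7, -46.2, -45.8, -45.3, -44.8, -44.1, -43.5, -42.9]
12 0.0248 [-75.4, -74.7, -74.1, -73.7, -73.0, -72.5, -71.9, -71.5, -71.1, -70.8, -70.4, -69.9, -47.3, -46.9, -46.5, -46.1, -45.6, -45.2, -44.7, -44.1, -43.6, -42.9, -42.3]
15 0.0233 [-76.0, -75.4, -74.8, -74.2, -73.5, -73.1, -72.6, -72.2, -71.8, -71.5, -71.1, -70.8, -46.7, -46.2, -45.8, -45.4, -44.9, -44.6, -44.1, -43.5, -43.0, -42.3, -41.8]
18 0.0218 [-76.2, -75.5, -74.7, -74.2, -73.7, -73.3, -72.9, -72.6, -72.1, -71.8, -71.4, -45.5, -45.1, -44.7, -44.3, -44.0, -43.4, -43.0, -42.4, -41.7, -41.1]
21 0.0213 [-75.5, -74.8, -
[... 1102 characters left out ...]
0152534 0.11198123009885068
lev end -0.020433883732871878
plate plane [0.00156459 0.008598   0.02896272] -0.09092202413036647 -0.11026288767106607
edge 90 -0.08909563252058447 -0.01737197264900461
edge 105 -0.08933854792783215 -0.027525550760078454
edge 120 -0.08918234871693198 -0.03793329675863989
edge 135 -0.08969847358512438 -0.04861915066898257
edge 150 -0.08940652140381461 -0.059566678511157246
edge 165 -0.08988446742803774 -0.07075032807490618
edge 180 -0.08962030574526704 -0.08231712153355163
edge 195 -0.09011925430455617 -0.09417159282194591
wings 1681 ((0.0019673192873597145, -0.08255892992019653), (0.021373867988586426, 0.041428934782743454), 18.260473251342773) 0.06910959734616362
```

```bash
python3 - <<'E'
from station import manip
from h import *
yaw=YAW-.005
ax=np.array([np.cos(YAW),np.sin(YAW),0])
r=R.from_rotvec(.0086*ax)*R.from_euler('z',np.pi/2+yaw)*R.from_euler('x',np.pi);q=r.as_quat();q=[q[3],*q[:3]]
ey=pw(0,1)-C;ex=pw(1,0)-C
XT=-.058+.00035-.0016
def go(Y,z,rate,fr=None): manip.movel([*pw(XT,Y),z],frame=fr,rate=rate)
go(-.080,.060,.1,q); manip.dwell(.3)
f0=np.array(manip.read_state()["wrist_force"]);print(f0)
def F():
    manip.dwell(.12); f=np.array(manip.read_state()["wrist_force"])-f0
    return np.round([f[:2]@ex,f[:2]@ey,f[2]],2)
go(-.080,.037,.05)
z=.037
while z>.030:
    f=F()
    if abs(f[2])>1.2: break
    z-=.0005; go(-.080,z,.02)
print("contact",z,f,manip.read_state()["eef_pos"])
z+=.0007
go(-.080,z,.02); Y=-.080;print(F())
while Y<-.005:
    st=.008 if Y<-.0265 else .001
    Y+=st; z+=.0086*st; go(Y,z,.05); f=F()
    print(round(Y,4),f)
    if abs(f[1])>2.5 or abs(f[0])>6 or abs(f[2])>6: break
st=manip.read_state();print(st["t"],st["eef_pos"],st["grip_width"]*.087)
s=manip.snapshot("top");np.savez("pics/top3.npz",**{k:np.array(v) for k,v in s.items()})
E
```

```text
[-0.87524726 -0.09538702  0.10811935]
contact 0.0365 [ 0.53  0.06 -2.15] [0.50271754 0.19169048 0.03662957]
[ 0.31 -0.19 -0.85]
-0.072 [ 0.87 -0.13 -1.5 ]
-0.064 [ 1.47  0.34 -1.38]
-0.056 [ 0.6  -0.6   0.21]
-0.048 [ 0.83  0.24 -0.86]
-0.04 [-0.09 -4.39 -0.84]
14.225 [0.51541907 0.22856571 0.03726453] 0.01786279061782846
```

```bash
cat > ins.py <<'E'
from station import manip
from h import *
ey=pw(0,1)-C;ex=pw(1,0)-C
XT=-.058+.00035-.0016
def go(Y,z,rate,fr=None): manip.movel([*pw(XT,Y),z],frame=fr,rate=rate)
def raw():
    a=[]
    for _ in range(5): manip.dwell(.04); a.append(manip.read_state()["wrist_force"])
    return np.mean(a,0)
def F():
    f=raw()-f0; return np.round([f[:2]@ex,f[:2]@ey,f[2]],2)
go(-.056,.0372,.05)
f0=raw();print(f0)
go(-.056,.0350,.02);z=.0350
while z>.0318:
    f=F();print(round(z,4),f)
    if f[2]>1.5: break
    z-=.0005; go(-.056,z,.02)
z+=.0004; go(-.056,z,.02);f0=raw();Y=-.056
while Y<-.008:
    st=.006 if Y<-.0225 else .001
    Y+=st; z+=.0086*st; go(Y,z,.05); f=F()
    print(round(Y,4),f)
    if abs(f[1])>2.5 or abs(f[0])>6 or abs(f[2])>6: break
st=manip.read_state();print(st["t"],st["eef_pos"],st["grip_width"]*.087)
s=manip.snapshot("top");np.savez("pics/top3.npz",**{k:np.array(v) for k,v in s.items()})
s=manip.snapshot("wrist");np.savez("pics/w3.npz",**{k:np.array(v) for k,v in s.items()});cv2.imwrite("pics/w3.png",s["pixels"][:,:,::-1])
E
python3 ins.py
```

```text
[ 0.246892    0.22693325 -0.90397843]
0.035 [-0.05 -0.66 -0.13]
0.0345 [-0.04 -0.23 -0.46]
0.034 [-0.41 -0.44 -0.24]
0.0335 [ 0.15 -0.15  0.43]
0.033 [-1.02 -0.53  5.8 ]
-0.05 [ 0.19  0.   -0.11]
-0.044 [-0.   -0.21  0.53]
-0.038 [ 0.02  0.02 -0.02]
-0.032 [0.05 0.05 0.73]
-0.026 [-0.59 -0.32  1.18]
-0.02 [ 0.21 -0.37  1.08]
-0.019 [ 0.28 -3.32  2.17]
21.0167 [0.52348784 0.24838119 0.03372825] 0.017924097050082053
```

```bash
python3 - <<'E'
from station import manip
from h import *
e=np.array(manip.read_state()["eef_pos"])
manip.gripper_to(.30)   # 26 mm
manip.movel([e[0],e[1],e[2]+.06],rate=.08)
manip.movel([*pw(-.058,-.11),.12],frame=quat(np.pi/2+YAW),rate=.15)
manip.dwell(.3)
s=manip.snapshot("wrist");np.savez("pics/w4.npz",**{k:np.array(v) for k,v in s.items()});cv2.imwrite("pics/w4.png",s["pixels"][:,:,::-1])
t=manip.snapshot("top");np.savez("pics/top4.npz",**{k:np.array(v) for k,v in t.items()})
P=cloud(s);z=P[...,2];hsv=cv2.cvtColor(s["pixels"],cv2.COLOR_RGB2HSV)
c,sn=np.cos(YAW),np.sin(YAW);D=P[...,:2]-C;X=c*D[...,0]+sn*D[...,1];Y=-sn*D[...,0]+c*D[...,1]
lv=(abs(X+.058)<.016)&(z>.045)&(z<.062)&(Y<.018)
k,l,st,_=cv2.connectedComponentsWithStats(lv.astype(np.uint8));i=1+np.argmax(st[1:,4]);lv=l==i
print("level",st[i],Y[lv].min(),Y[lv].max(),X[lv].mean(),np.median(z[lv]))
w=(hsv[...,0]>8)&(hsv[...,0]<25)&(hsv[...,1]>60)&(z>.02)&(z<.037)
print("plate edge",Y[w].min()); 
for a in(-.085,-.075,-.04,-.03): q=w&(abs(X-a)<.004); print(a,np.percentile(Y[q],.5),np.percentile(Y[q],99.5))
sl=(abs(X+.058)<.022)&(z>.056)&(z<.068)&(Y>.015);print("sleeve",Y[sl].min(),Y[sl].max(),X[sl].min(),X[sl].max()) if sl.any() else 0
k=(abs(X-.005)<.035)&(abs(Y+.085)<.035)&(z>.06)&(z<.08);print("wings",k.sum(),cv2.minAreaRect(np.c_[X[k],Y[k]].astype(np.float32)),np.median(z[k]))
print(manip.read_state()["t"])
E
```

```text
level [ 237   21   26  130 3043] -0.06901461189686356 0.017982143829072678 -0.05865893464916058 0.05385639209226542
plate edge -0.13104518314507108
-0.085 -0.10054966101256152 0.03852682832845905
-0.075 -0.10102963294305446 0.03249868212594288
-0.04 -0.1023496454268687 0.03783118927590649
-0.03 -0.10265812912428356 0.038378415847877684
sleeve 0.016437813259199775 0.030146882064377926 -0.07707775283393305 -0.04218186062596333
wings 1497 ((-0.0015005487948656082, -0.08132027834653854), (0.02135203406214714, 0.04960348829627037), 30.814409255981445) 0.06903202645813386
23.6833
```

View pics/w4.png

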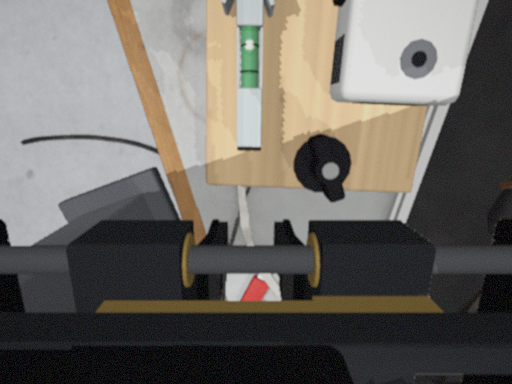

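The level sits in the sleeve (px 250,0–149). The plate's edge now runs from (207,183) to (412,192), so the platform may have turned a little; I'll check that against the top view.

```bash
python3 - <<'E'
from h import *
def loc(p): d=p[:2]-C; return np.round([np.cos(YAW)*d[0]+np.sin(YAW)*d[1],-np.sin(YAW)*d[0]+np.cos(YAW)*d[1]],4)
s4=dict(np.load("pics/w4.npz"));s2=dict(np.load("pics/w2.npz"))
for u,v in((207,183),(249,185),(412,192)): print("w4 edge",loc(ray(s4,u,v,.028)))
print("w4 level end",loc(ray(s4,249,149,.054)))
for u,v in((208,214),(437,214)): print("w2 edge",loc(ray(s2,u,v,.028)))
for n in("top0","top2","top3","top4"):
    s=dict(np.load(f"pics/{n}.npz"));P=cloud(s);x,y,z=P[...,0],P[...,1],P[...,2];hsv=cv2.cvtColor(s["pixels"],cv2.COLOR_RGB2HSV)
    near=(x>.4)&(x<.8)&(y>.05)&(y<.45)
    def rect(m,lab):
        k,l,st,_=cv2.connectedComponentsWithStats(m.astype(np.uint8),connectivity=4)
        if k<2:return
        i=1+np.argmax(st[1:,4]); p=P[l==i][:,:2].astype(np.float32);c,sz,a=cv2.minAreaRect(p); print(n,lab,st[i,4],np.round(c,4),np.round(sz,4),round(a,2),cv2.approxPolyDP(cv2.convexHull(p),.008,True)[:,0].round(3).tolist() if lab=="wood" else "")
    rect(near&(hsv[...,0]>8)&(hsv[...,0]<25)&(hsv[...,1]>60)&(z>.02)&(z<.045),"wood")
    rect(near&(z>.068)&(z<.09)&(hsv[...,2]>150),"proj")
E
```

```text
w4 edge [-0.0951 -0.1003]
w4 edge [-0.059 -0.102]
w4 edge [ 0.0824 -0.1083]
w4 level end [-0.0588 -0.0681]
w2 edge [-0.0901 -0.1095]
w2 edge [ 0.0897 -0.1101]
top0 wood 2241 [0.5859 0.2463] [0.2205 0.178 ] 69.38 [[0.703000009059906, 0.3199999928474426], [0.5429999828338623, 0.3779999911785126], [0.4690000116825104, 0.17399999499320984], [0.6290000081062317, 0.11699999868869781]]
top0 proj 682 [0.6338 0.2465] [0.1074 0.076 ] 70.43 
top2 wood 661 [0.6084 0.3294] [0.1484 0.1513] 31.39 [[0.7049999833106995, 0.31200000643730164], [0.5429999828338623, 0.3779999911785126], [0.5289999842643738, 0.3479999899864197], [0.5839999914169312, 0.22599999606609344], [0.6980000138282776, 0.29600000381469727]]
top2 proj 626 [0.6338 0.2474] [0.1051 0.0762] 71.21 
top3 wood 848 [0.5582 0.1839] [0.0748 0.1778] 67.83 [[0.652999997138977, 0.18199999630451202], [0.48500001430511475, 0.23600000143051147], [0.4650000035762787, 0.1889999955892563], [0.6259999871253967, 0.11999999731779099]]
top3 proj 236 [0.645  0.2793] [0.046  0.0738] 67.03 
top4 wood 680 [0.6108 0.3348] [0.1469 0.149 ] 28.32 [[0.7049999833106995, 0.30799999833106995], [0.6990000009536743, 0.3230000138282776], [0.550000011920929, 0.38600000739097595], [0.5260000228881836, 0.33799999952316284], [0.5809999704360962, 0.23499999940395355]]
top4 proj 682 [0.6343 0.2512] [0.1085 0.0757] 67.89
```

The platform turned by about 2.6° and the level is still about 11 mm short and skewed. I'll recompute the pose and check it against the sleeve before regripping.

```bash
python3 - <<'E'
from h import *
Cn=np.array([.5865,.2521]);Yn=np.deg2rad(-22.8)
s=dict(np.load("pics/w4.npz"));P=cloud(s);z=P[...,2];hsv=cv2.cvtColor(s["pixels"],cv2.COLOR_RGB2HSV)
c,sn=np.cos(Yn),np.sin(Yn);D=P[...,:2]-Cn;X=c*D[...,0]+sn*D[...,1];Y=-sn*D[...,0]+c*D[...,1]
for r in(0,2,4,6,8,10,12):
    m=(z[r]>.038)&(z[r]<.068)&(abs(X[r]+.058)<.03);xs=X[r][m]*1e3;o=np.argsort(xs);print(r,Y[r][m].mean().round(4),[(round(float(a),1),round(float(b)*1e3)) for a,b in zip(xs[o],z[r][m][o])][::2])
for r in(20,60,100,140):
    m=(z[r]>.045)&(z[r]<.06)&(abs(X[r]+.058)<.016);print("lev",r,X[r][m].min(),X[r][m].max(),Y[r][m].mean())
w=(hsv[...,0]>8)&(hsv[...,0]<25)&(hsv[...,1]>60)&(z>.02)&(z<.036)
for r in(30,60,90,120,150,170): print("edge",r,np.sort(X[r][w[r]])[1],Y[r][w[r]].min(), np.sort(X[r][w[r]])[-2])
E
```

```text
0 0.0226 [(-76.6, 57), (-75.3, 57), (-73.9, 58), (-72.9, 55), (-72.1, 48), (-71.2, 41), (-67.0, 53), (-65.5, 57), (-64.3, 55), (-62.9, 55), (-61.6, 55), (-60.3, 54), (-58.9, 56), (-57.6, 56), (-56.3, 56), (-55.0, 56), (-53.7, 54), (-52.3, 55), (-51.0, 56), (-49.7, 55), (-48.0, 39), (-46.8, 46), (-45.7, 56), (-44.4, 56), (-43.2, 58)]
2 0.0214 [(-76.8, 55), (-75.3, 57), (-73.9, 58), (-73.1, 52), (-72.3, 45), (-67.0, 53), (-65.6, 54), (-64.2, 55), (-62.9, 55), (-61.6, 55), (-60.2, 55), (-58.9, 56), (-57.6, 55), (-56.3, 55), (-54.9, 55), (-53.6, 54), (-52.3, 56), (-50.9, 54), (-49.6, 55), (-46.6, 44), (-45.5, 52), (-44.4, 57), (-43.1, 58), (-41.8, 57)]
4 0.0204 [(-76.4, 52), (-74.7, 56), (-73.8, 51), (-72.9, 46), (-72.0, 39), (-65.5, 56), (-64.2, 54), (-62.8, 55), (-61.5, 56), (-60.2, 55), (-58.9, 55), (-57.5, 56), (-56.2, 53), (-54.9, 56), (-53.5, 57), (-52.2, 55), (-50.9, 55), (-49.5, 55), (-45.9, 46), (-44.8, 53), (-43.7, 58), (-42.4, 58)]
6 0.0193 [(-76.8, 48), (-75.3, 50), (-73.9, 49), (-73.1, 43), (-66.1, 55), (-64.8, 55), (-63.5, 54), (-62.1, 56), (-60.8, 56), (-59.4, 56), (-58.1,
[... 895 characters left out ...]

lev 20 -0.06585388416343503 -0.04903221332865113 0.010372716157656862
lev 60 -0.06526109886200374 -0.048173633859184474 -0.014071735690171783
lev 100 -0.06409593236396176 -0.04691398837428557 -0.041144199543134
lev 140 -0.0632159571333016 -0.04608603635619299 -0.06959293465905404
edge 30 -0.08896428809754062 0.00901601176259275 0.006454598164621517
edge 60 -0.08957331327832917 -0.012014405582868891 0.006491844296650674
edge 90 -0.08864654444809526 -0.03401542164325928 0.00581777354594195
edge 120 -0.0892246457419694 -0.05738755642630065 0.08576870290569137
edge 150 -0.08897635443649252 -0.0819857555113668 0.0866369051315008
edge 170 -0.0889724966513796 -0.0989126192241365 0.0860085069430016
```

```bash
sed -i 's/^C=.*/C=np.array([.5865,.2521]);YAW=np.deg2rad(-22.8)/' h.py
cat > ins2.py <<'E'
from station import manip
from h import *
ey=pw(0,1)-C;ex=pw(1,0)-C
def Q(yaw):
    ax=np.array([np.cos(YAW),np.sin(YAW),0])
    q=(R.from_rotvec(.0086*ax)*R.from_euler('z',np.pi/2+yaw)*R.from_euler('x',np.pi)).as_quat(); return [q[3],*q[:3]]
def go(X,Y,z,rate,fr=None): manip.movel([*pw(X,Y),z],frame=fr,rate=rate)
def raw():
    a=[]
    for _ in range(4): manip.dwell(.03); a.append(manip.read_state()["wrist_force"])
    return np.mean(a,0)
def F():
    f=raw()-f0; return np.round([f[:2]@ex,f[:2]@ey,f[2]],2)
q1=Q(np.deg2rad(-20.9));q2=Q(YAW)
go(-.0565,-.0313,.08,.15,q1); manip.dwell(.2); f0=raw()
go(-.0565,-.0313,.0337,.06); print(F())
manip.gripper_to(0,force=12)
z=.0346; go(-.0565,-.0313,z,.02)
go(-.0594,-.055,z-.0001,.06,q2); print("back",F())
f0=raw();Y=-.055
while Y<-.012:
    st=.006 if Y<-.029 else .0015
    Y+=st; z+=.0086*st; go(-.0594,Y,z,.05); f=F(); print(round(Y,4),f)
    if abs(f[1])>2.2 or abs(f[0])>5 or abs(f[2])>5: break
st=manip.read_state();print(st["t"],st["eef_pos"],st["grip_width"]*.087)
s=manip.snapshot("wrist");np.savez("pics/w5.npz",**{k:np.array(v) for k,v in s.items()});cv2.imwrite("pics/w5.png",s["pixels"][:,:,::-1])
E
python3 ins2.py
```

```text
[-0.24  0.01  0.86]
back [-0.33 -0.34 -0.62]
-0.049 [-0.23  0.42  0.26]
-0.043 [-0.8   0.07  0.43]
-0.037 [ 0.07 -0.12 -0.02]
-0.031 [ 0.03 -0.17 -0.03]
-0.025 [-0.25 -0.11 -0.03]
-0.0235 [-0.17  0.06  0.44]
-0.022 [-0.32  0.14 -0.09]
-0.0205 [-0.63 -0.47  0.48]
-0.019 [ 0.13 -3.05  0.97]
30.8083 [0.52389868 0.2571387  0.03477027] 0.018020696771350153
```

Clean insertion until end contact at the expected depth. Release and verify, finding bubble and knob.

```bash
cat > look.py <<'E'
from station import manip
from h import *
def tolocal(P):
    c,sn=np.cos(YAW),np.sin(YAW);D=P[...,:2]-C
    return c*D[...,0]+sn*D[...,1],-sn*D[...,0]+c*D[...,1]
def look(name):
    s=manip.snapshot("wrist");np.savez(f"pics/{name}.npz",**{k:np.array(v) for k,v in s.items()});cv2.imwrite(f"pics/{name}.png",s["pixels"][:,:,::-1]);return s
E
python3 - <<'E'
from look import *
e=np.array(manip.read_state()["eef_pos"])
manip.gripper_to(.30)
manip.movel([e[0],e[1],e[2]+.06],rate=.08)
manip.movel([*pw(-.03,-.11),.14],frame=quat(np.pi/2+YAW),rate=.15)
manip.dwell(.3)
s=look("w6");P=cloud(s);z=P[...,2];X,Y=tolocal(P);hsv=cv2.cvtColor(s["pixels"],cv2.COLOR_RGB2HSV)
for r in range(20,200,15):
    m=(z[r]>.045)&(z[r]<.06)&(abs(X[r]+.058)<.012)
    if m.any(): print("lev",r,X[r][m].min(),X[r][m].max(),Y[r][m].mean())
lv=(abs(X+.058)<.014)&(z>.045)&(z<.06);print("end",np.percentile(Y[lv],.1))
k=(abs(X-.005)<.04)&(abs(Y+.085)<.04)&(z>.058)&(z<.08);print("wings",k.sum(),cv2.minAreaRect(np.c_[X[k],Y[k]].astype(np.float32)),np.median(z[k]))
m,l=0,0
w=(hsv[...,0]>8)&(hsv[...,0]<25)&(hsv[...,1]>60)&(z>.02)&(z<.036)
for a in(-.08,-.04,-.03): q=w&(abs(X-a)<.004); print("plate edge",a,Y[q].min())
v,u=np.where((hsv[...,0]>40)&(hsv[...,0]<90)&(hsv[...,1]>80)&(abs(X+.058)<.012)&(z>.03));print("green px",u.min(),u.max(),v.min(),v.max())
c=s["pixels"][max(v.min()-15,0):v.max()+15,u.min()-30:u.max()+120];cv2.imwrite("pics/w6c.png",cv2.resize(c[:,:,::-1],None,fx=5,fy=5,interpolation=cv2.INTER_CUBIC)[:600,:800])
print(manip.read_state()["t"])
E
```

```text
lev 20 -0.06754650206322572 -0.04671697507103219 0.023914054195930044
lev 35 -0.06749468827172828 -0.05002956179422886 0.014558458455941711
lev 50 -0.0679276286397025 -0.05033104018228392 0.004215823873988334
lev 65 -0.06759991941802344 -0.050546888091126556 -0.006338141366971711
lev 80 -0.0672251690586155 -0.05007607982565413 -0.01725737050525519
lev 95 -0.0676824632602648 -0.05003038859780586 -0.028537322891885264
lev 110 -0.06737847546434338 -0.050032854977073736 -0.03980595426642075
lev 125 -0.06787144743982408 -0.049973526090478115 -0.051374538119348424
lev 140 -0.06757991485862795 -0.0499083251493104 -0.06321221799554244
end -0.06567728349808559
wings 1215 ((0.003861198201775551, -0.08675846457481384), (0.021086521446704865, 0.04934033006429672), 33.36897659301758) 0.06899225652906071
plate edge -0.08 -0.11012620897534384
plate edge -0.04 -0.10995353673774566
plate edge -0.03 -0.11031351237831037
green px 17 220 29 383Traceback (most recent call last):
  File "<stdin>", line 17, in <module>
cv2.error: OpenCV(4.12.0) /io/opencv/modules/imgproc/src/resize.cpp:4208: error: (-215:Assertion failed) !ssize.empty() in function 'resize'
```

View pics/w6.png

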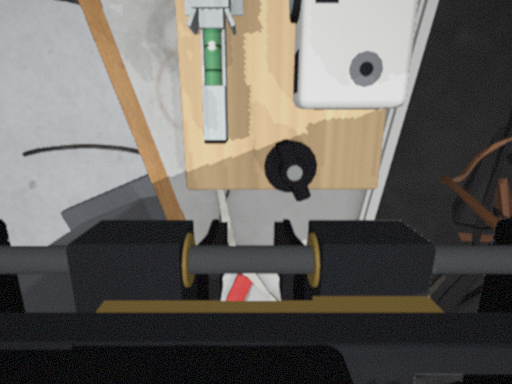

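The level is home: its end is at y −65.7 mm and the plate edge at −110 mm, parallel to the sleeve. The vial is at px(212,55) and the knob at (290,165), with a wing towards (302,192). Next: the initial bubble and the wing angle.

```bash
cat >> look.py <<'E'
def wing(s):
    P=cloud(s);z=P[...,2];X,Y=tolocal(P)
    k=(np.hypot(X-.005,Y+.085)<.032)&(z>.06)&(z<.078);p=np.c_[X[k],Y[k]]
    w,v=np.linalg.eigh(np.cov(p.T)); c,sz,a=cv2.minAreaRect(p.astype(np.float32))
    return np.rad2deg(np.arctan2(v[1,1],v[0,1])),c,sz,a
def bubble(s):
    """signed bubble offset along platform y (m) from the vial middle, on rays cast at z=.0485"""
    hsv=cv2.cvtColor(s["pixels"],cv2.COLOR_RGB2HSV);prof=[]
    ys=np.arange(-.024,.0241,.0005);xs=np.arange(-.004,.0041,.001)
    K=s["intrinsics"];q=s["attitude"];Rm=R.from_quat([q[1],q[2],q[3],q[0]]).as_matrix()
    def pix(x,y):
        p=Rm.T@(np.array([*pw(x,y),.0485])-s["position"]);return K[0,0]*p[0]/p[2]+K[0,2],K[1,1]*p[1]/p[2]+K[1,2]
    XC=-.0588
    m=np.array([[pix(XC+x,y) for x in xs] for y in ys],np.float32)
    return ys,cv2.remap(s["pixels"],m[...,0],m[...,1],cv2.INTER_CUBIC)
E
python3 - <<'E'
from look import *
s=dict(np.load("pics/w6.npz"));print(wing(s))
ys,im=bubble(s)
cv2.imwrite("pics/b6.png",cv2.resize(np.transpose(im,(1,0,2))[:,:,::-1],(776,160),interpolation=cv2.INTER_NEAREST))
g=im[:,2:7].mean(1)
for i in range(0,97,2): print(round(ys[i]*1e3,1),g[i].astype(int).tolist(),end=" ")
E
```

```text
(np.float64(111.87115387986911), (0.0038746697828173637, -0.0867789164185524), (0.021086521446704865, 0.04929134622216225), 33.36897659301758)
-24.0 [207, 214, 214] -23.0 [208, 215, 215] -22.0 [206, 211, 213] -21.0 [180, 191, 186] -20.0 [122, 165, 133] -19.0 [101, 164, 117] -18.0 [104, 165, 120] -17.0 [105, 166, 121] -16.0 [105, 166, 121] -15.0 [105, 165, 120] -14.0 [104, 165, 120] -13.0 [106, 165, 120] -12.0 [104, 165, 119] -11.0 [89, 152, 105] -10.0 [67, 122, 81] -9.0 [60, 98, 71] -8.0 [93, 149, 107] -7.0 [105, 167, 121] -6.0 [105, 166, 120] -5.0 [103, 164, 119] -4.0 [105, 165, 120] -3.0 [102, 164, 118] -2.0 [103, 164, 119] -1.0 [103, 164, 118] 0.0 [103, 164, 119] 1.0 [100, 161, 115] 2.0 [96, 159, 112] 3.0 [99, 162, 115] 4.0 [112, 168, 124] 5.0 [163, 188, 164] 6.0 [199, 206, 195] 7.0 [205, 208, 201] 8.0 [197, 200, 193] 9.0 [196, 200, 192] 10.0 [197, 204, 193] 11.0 [173, 193, 173] 12.0 [121, 171, 131] 13.0 [103, 165, 118] 14.0 [102, 162, 118] 15.0 [102, 163, 117] 16.0 [102, 162, 118] 17.0 [96, 158, 113] 18.0 [87, 151, 104] 19.0 [82, 146, 99] 20.0 [108, 142, 119] 21.0 [172, 177, 178] 22.0 [193, 199, 200] 23.0 [195, 202, 202] 24.0 [195, 201, 202]
```

View pics/b6.png

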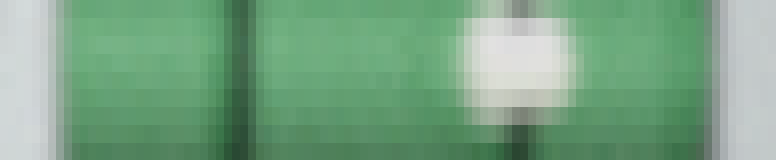

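The bubble is at about +8.2 mm with the lines at −9.2 and +8.0, so it is offset by about +8.7 mm and needs roughly 2.1 rad clockwise. The two wing-angle estimates disagree, so I'll refine that.

```bash
python3 - <<'E'
from look import *
for n in("w4","w6"):
    s=dict(np.load(f"pics/{n}.npz"));P=cloud(s);z=P[...,2];X,Y=tolocal(P)
    k=(np.hypot(X-.005,Y+.085)<.034)&(z>.05)&(z<.08)
    print(n,np.histogram(z[k],np.arange(.05,.08,.003)))
    x,y=X[k]-.005,Y[k]+.085
    rr=np.hypot(x,y);a=np.rad2deg(np.arctan2(y,x))
    print([ (i,int(((a>=i)&(a<i+10)&(rr>.014)).sum()),round(float(np.median(z[k][(a>=i)&(a<i+10)&(rr>.014)])),4) if ((a>=i)&(a<i+10)&(rr>.014)).any() else 0) for i in range(-180,180,10)])
s=dict(np.load("pics/w6.npz"));c=s["pixels"][130:210,255:335].astype(float)*2.5
cv2.imwrite("pics/k6.png",cv2.resize(np.clip(c,0,255).astype(np.uint8)[:,:,::-1],None,fx=6,fy=6,interpolation=cv2.INTER_CUBIC))
E
```

```text
w4 (array([  45,   43,   46,   39,   56,  270, 1078,   69,    0]), array([0.05 , 0.053, 0.056, 0.059, 0.062, 0.065, 0.068, 0.071, 0.074,
       0.077]))
[(-180, 0, 0), (-170, 0, 0), (-160, 0, 0), (-150, 0, 0), (-140, 0, 0), (-130, 0, 0), (-120, 0, 0), (-110, 4, 0.0613), (-100, 53, 0.0639), (-90, 91, 0.0678), (-80, 75, 0.0685), (-70, 70, 0.0684), (-60, 33, 0.0676), (-50, 0, 0), (-40, 0, 0), (-30, 0, 0), (-20, 0, 0), (-10, 0, 0), (0, 0, 0), (10, 0, 0), (20, 0, 0), (30, 0, 0), (40, 0, 0), (50, 0, 0), (60, 0, 0), (70, 0, 0), (80, 0, 0), (90, 14, 0.0677), (100, 66, 0.0683), (110, 87, 0.0685), (120, 92, 0.0682), (130, 82, 0.0663), (140, 20, 0.0606), (150, 0, 0), (160, 0, 0), (170, 0, 0)]
w6 (array([ 11,  20,  16,  15,  33, 225, 894,  45,   0]), array([0.05 , 0.053, 0.056, 0.059, 0.062, 0.065, 0.068, 0.071, 0.074,
       0.077]))
[(-180, 0, 0), (-170, 0, 0), (-160, 0, 0), (-150, 0, 0), (-140, 0, 0), (-130, 0, 0), (-120, 0, 0), (-110, 2, 0.0651), (-100, 25, 0.0673), (-90, 61, 0.0681), (-80, 62, 0.0687), (-70, 62, 0.0685), (-60, 32, 0.0677), (-50, 1, 0.0657), (-40, 0, 0), (-30, 0, 0), (-20, 0, 0), (-10, 0, 0), (0, 0, 0), (10, 0, 0), (20, 0, 0), (30, 0, 0), (40, 0, 0), (50, 0, 0), (60, 0, 0), (70, 0, 0), (80, 0, 0), (90, 14, 0.0678), (100, 63, 0.0681), (110, 68, 0.0683), (120, 71, 0.0681), (130, 42, 0.0677), (140, 7, 0.0663), (150, 0, 0), (160, 0, 0), (170, 0, 0)]
```

View pics/k6.png

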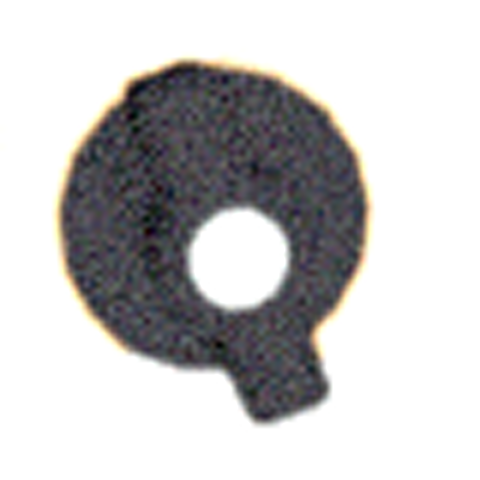

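The hub is at px(295,173). The wing axis points to the lower right at about 111° in the platform frame; image and depth agree. Grip and push now.

```bash
python3 - <<'E'
from look import *
s=dict(np.load("pics/w6.npz"))
X,Y=tolocal(ray(s,295,173.3,.071)[None]);X,Y=float(X[0]),float(Y[0]);print("hub",X,Y)
assert abs(X-.005)<.005 and abs(Y+.085)<.005
X-=.0006
phi=np.deg2rad(90+21)+YAW
p=pw(X,Y);q=quat(phi);print(p,np.rad2deg(phi))
for d in(0,-60,-125): print(manip.solve_ik([*p,.047],quat(phi+np.deg2rad(d))))
manip.gripper_to(.45)
manip.move_pose([*p,.11],q)
manip.movel([*p,.056],rate=.08); manip.dwell(.15)
f0=np.array(manip.read_state()["wrist_force"])
manip.movel([*p,.0475],rate=.04);manip.dwell(.1);st=manip.read_state();print(np.round(np.array(st["wrist_force"])-f0,2),st["eef_pos"])
manip.gripper_to(0,force=35);st=manip.read_state();print(st["grip_width"]*.087,st["grasp_force"],np.round(np.array(st["wrist_force"])-f0,2))
z=.0475
for _ in range(8):
    fz=np.mean([(manip.dwell(.03),manip.read_state()["wrist_force"][2])[1] for _ in range(4)])-f0[2]
    print(round(z,4),round(fz,2))
    if fz>8: break
    z-=.0005; manip.movel([*p,z],rate=.02)
np.save("pics/k.npy",[*p,z,phi,*f0])
s=look("w7");ys,im=bubble(s);g=im[:,2:7].mean(1);print([(round(a*1e3,1),int(b[0])) for a,b in zip(ys[::3],g[::3])])
print(manip.read_state()["t"],manip.read_state()["wrist_force"])
E
```

```text
hub 0.004607274149632964 -0.08727674455548616
[0.55637306 0.1700899 ] 88.2
[ 1.04722054e-01  7.18949802e-01  1.67171294e+00 -4.44089210e-16
  7.50929907e-01  1.36137980e-01]
[ 1.04722054e-01  7.18949802e-01  1.67171294e+00 -4.44089210e-16
  7.50929907e-01  1.18333553e+00]
[ 1.04722054e-01  7.18949802e-01  1.67171294e+00 -4.44089210e-16
  7.50929907e-01  2.31779955e+00]
[ 0.07  0.21 -0.05] [0.55635531 0.17009208 0.04740269]
0.021263577113919376 34.99617728870362 [0.65 1.21 1.22]
0.0475 0.69
0.047 5.78
0.0465 9.12
[(np.float64(-24.0), 193), (np.float64(-22.5), 194), (np.float64(-21.0), 143), (np.float64(-19.5), 97), (np.float64(-18.0), 98), (np.float64(-16.5), 98), (np.float64(-15.0), 97), (np.float64(-13.5), 97), (np.float64(-12.0), 100), (np.float64(-10.5), 78), (np.float64(-9.0), 49), (np.float64(-7.5), 97), (np.float64(-6.0), 98), (np.float64(-4.5), 98), (np.float64(-3.0), 96), (np.float64(-1.5), 96), (np.float64(0.0), 97), (np.float64(1.5), 90), (np.float64(3.0), 90), (np.float64(4.5), 104), (np.float64(6.0), 174), (np.float64(7.5), 181), (np.float64(9.0), 164), (np.float64(10.5), 173), (np.float64(12.0), 106), (np.float64(13.5), 95), (np.float64(15.0), 95), (np.float64(16.5), 41), (np.float64(18.0), 0), (np.float64(19.5), 0), (np.float64(21.0), 0), (np.float64(22.5), 0), (np.float64(24.0), 0)]
37.325 [-0.31364719 -0.31556642  8.64017729]
```

```bash
cat >> look.py <<'E'
def bub(s):
    ys,im=bubble(s);r=im[:,2:7,0].mean(1).astype(float)
    sel=(r>135)&(abs(ys)<.0185)
    line=lambda a,b:(lambda m:np.sum(ys[m]*np.clip(80-r[m],0,None))/max(1e-9,np.sum(np.clip(80-r[m],0,None))))((ys>a)&(ys<b))
    return (round(ys[sel].mean()*1e3,2) if sel.any() else None,int(sel.sum()),round(line(-.012,-.006)*1e3,2),round(line(.005,.012)*1e3,2))
def turn(deg,step=12,target=9.5):
    """turn the gripped knob by deg (negative = clockwise), holding the push"""
    k=np.load("pics/k.npy");n=int(np.ceil(abs(deg)/step))
    for i in range(n):
        k[3]+=np.deg2rad(deg)/n; manip.move_pose(k[:3],quat(k[3]))
        st=np.mean([(manip.dwell(.03),manip.read_state()["wrist_force"])[1] for _ in range(3)],0)-k[4:]
        e=target-st[2]
        if abs(e)>2: k[2]-=np.clip(e/8e3,-.0005,.0005)
        np.save("pics/k.npy",k)
        s=manip.snapshot("wrist");print(round(np.rad2deg(k[3]),1),round(k[2],4),np.round(st,1),round(manip.read_state()["moment"][2],3),bub(s),round(manip.read_state()["t"],1))
        if np.linalg.norm(st[:2])>12 or st[2]>20: print("STOP");break
    return s
E
python3 - <<'E'
from look import *
print(bub(dict(np.load("pics/w7.npz"))))
turn(-48)
E
```

```text
(np.float64(8.25), 12, np.float64(-9.4), np.float64(0.0))
76.2 0.0465 [-0.9  1.5  9.6] -0.03 (np.float64(8.25), 12, np.float64(-9.39), np.float64(0.0)) 37.8
64.2 0.0465 [-2.   1.9  9.8] -0.062 (np.float64(7.22), 9, np.float64(-9.35), np.float64(0.0)) 38.3
52.2 0.0465 [-2.3  2.7 10.1] 0.001 (np.float64(6.0), 7, np.float64(-9.27), np.float64(0.0)) 38.7
40.2 0.0465 [-3.   3.4 10.7] -0.063 (np.float64(6.0), 5, np.float64(-9.16), np.float64(9.19)) 39.2
```

```bash
python3 - <<'E'
from look import *
manip.dwell(1.3)
s=look("w8");print(bub(s));ys,im=bubble(s);r=im[:,2:7,0].mean(1);print([(round(float(a)*1e3,1),int(b)) for a,b in zip(ys[::2],r[::2])])
t=manip.snapshot("scene");np.savez("pics/sc8.npz",**{k:np.array(v) for k,v in t.items()})
X=None
E
```

```text
(np.float64(5.0), 7, np.float64(-9.19), np.float64(9.05))
[(-24.0, 198), (-23.0, 198), (-22.0, 198), (-21.0, 172), (-20.0, 100), (-19.0, 94), (-18.0, 93), (-17.0, 92), (-16.0, 91), (-15.0, 93), (-14.0, 92), (-13.0, 91), (-12.0, 93), (-11.0, 89), (-10.0, 66), (-9.0, 41), (-8.0, 81), (-7.0, 91), (-6.0, 91), (-5.0, 95), (-4.0, 91), (-3.0, 94), (-2.0, 90), (-1.0, 83), (0.0, 82), (1.0, 89), (2.0, 105), (3.0, 129), (4.0, 138), (5.0, 140), (6.0, 140), (7.0, 134), (8.0, 103), (9.0, 49), (10.0, 86), (11.0, 92), (12.0, 88), (13.0, 92), (14.0, 91), (15.0, 91), (16.0, 91), (17.0, 88), (18.0, 77), (19.0, 74), (20.0, 75), (21.0, 117), (22.0, 178), (23.0, 188), (24.0, 187)]
```

View pics/w8.png

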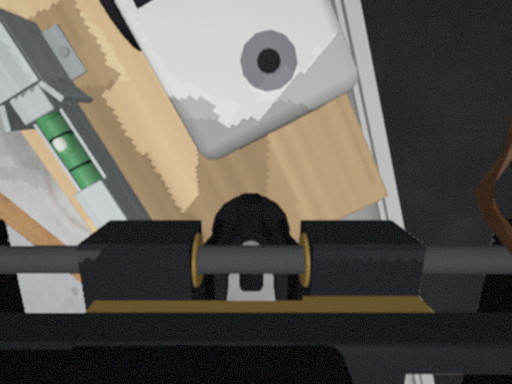

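The bubble now rests at +5.0 mm (px 60,145), between the lines at −9.2 and +9.05. The rate is 3.9 mm/rad, leaving about 75°.

```bash
python3 - <<'E'
from look import *
k=np.load("pics/k.npy")
turn(-75,step=12.5)
manip.dwell(.3);st=manip.read_state();print(st["grip_width"]*.087,st["grasp_force"],np.round(st["joints"],2),st["wrist_force"])
E
```

```text
27.7 0.0465 [-3.3  4.9 10.5] -0.006 (None, 0, np.float64(-8.99), np.float64(9.35)) 41.1
15.2 0.0465 [-3.4  6.  10.6] -0.041 (None, 0, np.float64(-9.27), np.float64(9.56)) 41.5
2.7 0.0465 [-3.6  7.1 11.1] -0.022 (None, 0, np.float64(-9.24), np.float64(0.0)) 42.0
-9.8 0.0465 [-3.4  8.7 10.7] -0.049 (None, 0, np.float64(0.0), np.float64(9.97)) 42.5
-22.3 0.0465 [-3.3  9.8  9.8] 0.006 (None, 0, np.float64(-9.27), np.float64(8.24)) 43.0
-34.8 0.0465 [-3.4 10.6  9.8] 0.003 (None, 0, np.float64(-9.23), np.float64(8.27)) 43.4
0.021340145615284762 35.00103743746877 [0.11 0.72 1.67 0.01 0.75 2.28] [-2.70882037  9.28288337  9.79514335]
```

```bash
python3 - <<'E'
from look import *
k=np.load("pics/k.npy")
manip.gripper_to(.40)
manip.movel([k[0],k[1],.12],rate=.12)
manip.move_pose([*pw(-.03,-.12),.14],quat(np.pi/2+YAW));manip.dwell(.9)
s=look("w9");ys,im=bubble(s);r=im[:,2:7,0].mean(1);print(bub(s));print([(round(float(a)*1e3,1),int(b)) for a,b in zip(ys[::2],r[::2])])
P=cloud(s);z=P[...,2];X,Y=tolocal(P);hsv=cv2.cvtColor(s["pixels"],cv2.COLOR_RGB2HSV)
for v in range(35,150,20):
    m=(z[v]>.045)&(z[v]<.062)&(abs(X[v]+.058)<.014)
    if m.any(): print("lev",v,X[v][m].min(),X[v][m].max(),Y[v][m].mean())
w=(hsv[...,0]>8)&(hsv[...,0]<25)&(hsv[...,1]>60)&(z>.02)&(z<.036)
for a in(-.08,-.04,-.03,.06): q=w&(abs(X-a)<.004); print("edge",a,Y[q].min())
lv=(abs(X+.058)<.014)&(z>.045)&(z<.06);print("end",np.percentile(Y[lv],.1))
k=(np.hypot(X-.004,Y+.087)<.034)&(z>.062)&(z<.08);p=np.c_[X[k],Y[k]];e=np.linalg.eigh(np.cov(p.T))[1][:,1];print("wing PCA",np.rad2deg(np.arctan2(e[1],e[0])),cv2.minAreaRect(p.astype(np.float32)))
# hub: brightest spot on the knob
hm=(np.hypot(X-.004,Y+.087)<.012)&(hsv[...,2]>80)&(z>.05);v,u=np.where(hm);print("hub px",u.mean(),v.mean(),hm.sum(),tolocal(ray(s,u.mean(),v.mean(),.071)[None]))
print(manip.read_state()["t"])
E
```

```text
(np.float64(0.0), 15, np.float64(-8.6), np.float64(8.9))
[(-24.0, 208), (-23.0, 207), (-22.0, 203), (-21.0, 196), (-20.0, 160), (-19.0, 109), (-18.0, 101), (-17.0, 105), (-16.0, 104), (-15.0, 103), (-14.0, 103), (-13.0, 105), (-12.0, 104), (-11.0, 93), (-10.0, 80), (-9.0, 63), (-8.0, 64), (-7.0, 87), (-6.0, 95), (-5.0, 97), (-4.0, 120), (-3.0, 170), (-2.0, 200), (-1.0, 207), (0.0, 207), (1.0, 206), (2.0, 203), (3.0, 173), (4.0, 126), (5.0, 99), (6.0, 86), (7.0, 77), (8.0, 72), (9.0, 52), (10.0, 73), (11.0, 98), (12.0, 104), (13.0, 102), (14.0, 102), (15.0, 101), (16.0, 102), (17.0, 97), (18.0, 89), (19.0, 84), (20.0, 86), (21.0, 115), (22.0, 170), (23.0, 192), (24.0, 194)]
lev 35 -0.06760481062173078 -0.05012195797287175 0.0041338798972989236
lev 55 -0.06764326486069912 -0.050030712783299215 -0.009695331965877501
lev 75 -0.06730760028896342 -0.050117325695252284 -0.024374523030347702
lev 95 -0.06786791224404917 -0.04995844047670072 -0.03894214546304285
lev 115 -0.06772823672976955 -0.049908060710674745 -0.05400041131122343
edge -0.08 -0.11066588808379983
edge -0.04 -0.11061327008836593
edge -0.03 -0.10954770962182171
edge 0.06 -0.10977990565539104
end -0.06569765765570941
wing PCA 168.3124608880276 ((0.003906788304448128, -0.08613993972539902), (0.020972006022930145, 0.049981869757175446), 88.65281677246094)
hub px 359.7689463955638 264.16358595194083 1082 (array([0.06257138]), array([-0.17575848]))
47.6167
```

View pics/w9.png

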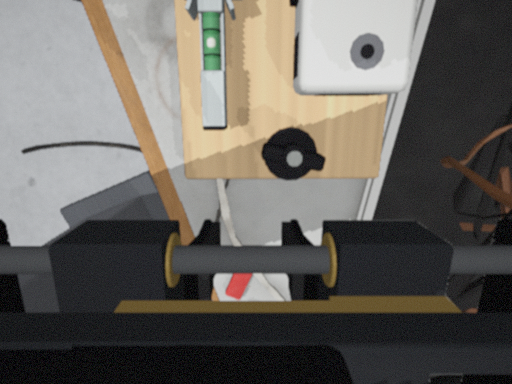

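The bubble is centred (px 211,42, between the lines at −8.6 and +8.9 mm). The wing axis now points at 168°, with the hub at (294,158), and neither the platform nor the level has moved. Regrip with the hand turned the other way so the vial stays in view.

```bash
python3 - <<'E'
from look import *
s=dict(np.load("pics/w9.npz"))
X,Y=tolocal(ray(s,294,158,.071)[None]);X,Y=float(X[0]),float(Y[0]);print("hub",X,Y)
assert abs(X-.005)<.005 and abs(Y+.086)<.004
p=pw(X-.0003,(Y-.0861)/2);phi=np.deg2rad(168.3)+YAW;q=quat(phi)
manip.gripper_to(.45)
manip.move_pose([*p,.12],q);manip.movel([*p,.056],rate=.1);manip.dwell(.15)
f0=np.mean([(manip.dwell(.03),manip.read_state()["wrist_force"])[1] for _ in range(4)],0)
manip.movel([*p,.0475],rate=.04)
manip.gripper_to(0,force=35);z=.0475
for _ in range(8):
    f=np.mean([(manip.dwell(.03),manip.read_state()["wrist_force"])[1] for _ in range(4)],0)-f0
    print(round(z,4),np.round(f,2))
    if f[2]>9: break
    z-=.0005; manip.movel([*p,z],rate=.02)
np.save("pics/k.npy",[*p,z,phi,*f0])
manip.dwell(1.6)
s=look("w10");ys,im=bubble(s);r=im[:,2:7,0].mean(1);print(bub(s));print([(round(float(a)*1e3,1),int(b)) for a,b in zip(ys[::2],r[::2])])
st=manip.read_state();print(st["t"],st["grip_width"]*.087,st["grasp_force"],np.round(np.array(st["wrist_force"])-f0,2))
E
```

```text
hub 0.003949104267878419 -0.08587343524207158
0.0475 [ 1.4   4.65 -0.65]
0.047 [1.29 5.78 2.25]
0.0465 [0.99 5.07 5.17]
0.046 [-0.05  5.33  7.5 ]
0.0455 [-0.79  4.96 10.7 ]
(np.float64(0.25), 16, np.float64(-7.15), np.float64(10.58))
[(-24.0, 199), (-23.0, 198), (-22.0, 199), (-21.0, 198), (-20.0, 199), (-19.0, 191), (-18.0, 118), (-17.0, 105), (-16.0, 107), (-15.0, 107), (-14.0, 105), (-13.0, 105), (-12.0, 86), (-11.0, 78), (-10.0, 79), (-9.0, 79), (-8.0, 78), (-7.0, 47), (-6.0, 73), (-5.0, 96), (-4.0, 102), (-3.0, 110), (-2.0, 140), (-1.0, 214), (0.0, 220), (1.0, 220), (2.0, 220), (3.0, 220), (4.0, 217), (5.0, 163), (6.0, 95), (7.0, 78), (8.0, 80), (9.0, 76), (10.0, 73), (11.0, 43), (12.0, 87), (13.0, 105), (14.0, 104), (15.0, 103), (16.0, 90), (17.0, 87), (18.0, 87), (19.0, 89), (20.0, 89), (21.0, 87), (22.0, 87), (23.0, 105), (24.0, 171)]
54.4667 0.020879810792937364 34.99368798919022 [-0.39  5.16 10.91]
```

View pics/w10.png

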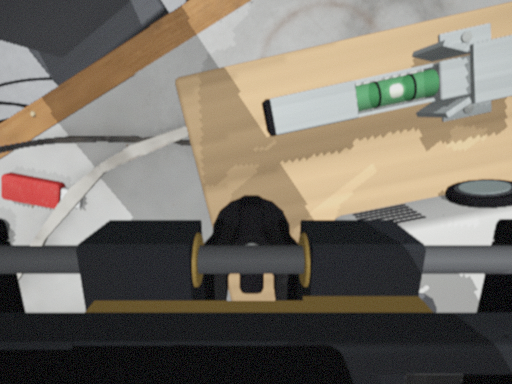

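The bubble (px 396,90) is within about 0.3 mm of the middle of the lines, the knob is gripped at 35 N, the push is about 11 N, and the level is in the sleeve.

```bash
python3 -c "
from station import manip
print(manip.hand_in())"
```

```text
the job is handed in; nothing more can be done
None
```

I handed the job in at about 54 s: the level measured fully home and let go, the bubble was about 0.3 mm off the middle, and the knob was held at 35 N with about 11 N of push. My first try at inserting the level shoved and turned the platform by about 6 mm and 2.6° (limit 4 cm). The hand-in call gave no verdict.

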